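# Show the pupil the sharpener and the pencil that needs it

## Task

A pupil has to be shown, without words, what to do next. Push the lid of the wooden box open as far as it goes; then point straight down at the pencil sharpener inside the box with your fingertips about 3 cm above its middle, and keep still there for three seconds; then point in the same way at the middle of the short yellow pencil stub on the table for three seconds, and finish while still pointing at it. Do not touch the sharpener or the stub, and leave the other things where they are.

Things in the scene. Friction and masses are not known exactly. Their poses are not given: they have to be found in the camera images.
- box: light wooden box, 116 (x) x 222 (y) x 48 mm high, fixed to the table; origin at the centre of its underside, z up, y along its length (roughly to the robot's left), x away from the robot. Three compartments in a row along y, centres at y = -71, 0 and +71 mm, each 102 (x) x 66 (y) mm inside; inner floor 7 mm, dividers 32 mm, lid top 43 mm and side walls 48 mm above the table. The darker lid closes the whole top and slides out level over the box's +y end (to the robot's left)
- lid (a joint): how far the lid has been slid open along the box's +y direction, m: near 0 shut, 0.205 at the stop. It slides with about 2 to 3 N and stays where it is left
- ledge_face (a point): middle of the upright face of the dark wooden push ledge on top of the lid. The face looks to the box's -y, is 64 mm wide (along x) and rises 16 mm above the lid's top; from its top edge the ledge slopes down to the box's +y side. Push this face towards +y to open the lid; the point moves with the lid
- sharpener_mid (a point): centre of the small grey metal pencil sharpener, 16 x 25 x 14 mm, lying in one of the three compartments (which one varies)
- eraser_mid (a point): centre of the blue and white eraser, 22 x 45 x 13 mm, lying in another compartment
- peg_mid (a point): centre of the pink clothes peg, 15 x 72 x 12 mm, lying in another compartment
- stub_mid (a point): centre of the short yellow pencil stub, 76 mm long and 10 mm thick, lying on the table to the left of the box
- green_pencil_mid (a point): centre of the green pencil, 126 mm long and 10 mm thick, lying on the table near the stub
- blue_pencil_mid (a point): centre of the blue pencil, 161 mm long and 10 mm thick, lying on the table near the stub
- sharpener: the sharpener, origin at the centre of its underside
- stub: the yellow stub, origin at the centre of its underside
- glue: white, green and black glue stick, 31 mm across and 106 mm tall, standing behind the work, near the middle of the table; origin at the centre of its underside
- tape: roll of masking tape lying flat, 94 mm across and 19 mm high, at the left; origin at the centre of its underside

How it is judged (in metres and radians):
On the way, in this order (a step that is already met when the one before it is completed fails the run):
1. the lid is slid open as far as it goes (at least 190 of 205 mm) (value of joint lid above 0.19 m), for 0.2 s.
2. the fingertips point at the sharpener: the grasp point within 30 mm of straight above its middle and 40 to 120 mm above the table, for 2 s (horizontal distance between the grasp point and sharpener_mid below 0.03 m and height (world z) of the grasp point between 0.04 and 0.12 m), for 2 s.
3. the fingertips point at the yellow stub: the grasp point within 30 mm of straight above its middle and 30 to 110 mm above the table, for 2 s (horizontal distance between the grasp point and stub_mid below 0.03 m and height (world z) of the grasp point between 0.03 and 0.11 m), for 2 s.
At the end, for the whole second after the job is handed in: the lid stands at least 190 of 205 mm open; the gripper still points at the yellow stub without contact, its grasp point within 30 mm of straight above the stub's middle and 30 to 110 mm above the table; sharpener and stub lie within 10 mm, all other loose things within 15 mm, of where they were (all of step 3 and value of joint lid above 0.19 m and distance of each of sharpener_mid, stub_mid from where it was at the start of the episode below 0.01 m and distance of each of eraser_mid, peg_mid, green_pencil_mid, blue_pencil_mid, glue, tape from where it was at the start of the episode below 0.015 m); the robot touches nothing.
It fails at once if the sharpener is touched (contact force between any of the fingers, the arm and sharpener above 0.2 N).
It fails at once if the yellow stub is touched (contact force between any of the fingers, the arm and stub above 0.2 N).
It fails at once if the sharpener or the stub is moved or lifted more than 10 mm (distance of any of sharpener_mid, stub_mid from where it was at the start of the episode above 0.01 m).
It fails at once if another loose thing is displaced more than 15 mm (distance of any of eraser_mid, peg_mid, green_pencil_mid, blue_pencil_mid, glue, tape from where it was at the start of the episode above 0.015 m).
It also fails if it takes over 67 s, if anything falls off the work surface, if the arm or the gripper's body presses on something with over 40 N, if the wrist force passes 120 N, or if a joint passes its speed limit or range.

## Robot

A 6-joint arm with a two-finger parallel gripper is mounted at the origin on a cart in front of the work surface, level with it; the furniture and walls round the work are solid. World frame = base frame: x ahead of the robot, y to its left, z up, the work surface at z = 0. Lengths are in m, angles in degrees, forces in N, time in s.
With the tool pointing down it reaches from about 0.35 to 0.875 m from the base axis. Payload 15.5 kg.
Tool frame: the origin (TCP) lies at the very end of the fingers, on their centre line; the grasp point (between the pads) lies env.grasp_offset behind it (env.grasp_offset is the distance from the TCP to the grasp point, in m); z points along the fingers, y is the line along which they close (so a half turn about z gives the same grasp; the last joint's range is limited). The gripper opens to 85 mm and grips with 20 to 120 N. Pads are 22 mm wide; open, the fingers measure 114 mm over their backs; the gripper's body (76 mm by 85 mm) begins 54 mm behind the grasp point. The pads swing forward as they close: fully open they stand 13 mm farther back than shut.
Start: joints at [-81.503, 28.281, 77.091, -0, 74.628, -5.472], TCP at [0.151, -0.607, 0.231] pointing down, gripper open.
Joint ranges: [-166.48, 166.48], [-47.26, 123.95], [12.59, 153.08], [-70.14, 250.14], [6.76, 159.57], [-176.63, 176.63]. Speed limits (degrees/s): [108.29, 108.29, 147.25, 172.46, 172.46, 172.46].

## Interface

Orientations are given as [roll, pitch, yaw] about the fixed x, y, z axes, in that order (R = Rz(yaw) Ry(pitch) Rx(roll)).
In Python, from bench import get_obs, imaging, env gives the robot as it stands.
- The arm moves only by the tool arm_command, never from a script. Its argument "motion" is a list of rows, each an object with "slide": the shift along the world's x, y, z in cm, a list of three; "spin": the turn about the world's z in degrees; "hand": the closure, from -1 (fully open) to 1 (shut), so that 0 is half open. In form: [{"slide": [x, y, z], "spin": spin, "hand": hand}, ...]. A call has 1 to 5 rows; each row shifts and turns the commanded pose from where the row before left it; what a row does not reach is not made up. A row lasts 1/8 s, in which the tool goes at most 62.5 mm and 10.7 degrees, less where a joint would pass 70% of its speed; a pose out of reach is approached as far as the arm can. A call with a gripper value outside its range is refused whole. The fingers move at their own pace and stop on an object; the grip force is fixed at half the most. Time passes only in rows, so rows that do not move let the fingers close. It gives the time, the measured TCP pose, the force, the opening and the grip force at its end, in the units of the state.
- get_obs(): the state, without advancing time (a new reading comes with each control period).
- imaging.read_camera(name): name is "side" or "top"; returns a dict with "image" (384x512x3 uint8, red, green, blue), "z_map" (384x512 float32, m along the optical axis (not along the pixel's ray), 0 where there is no reading), "fx", "fy", "cx", "cy" (pixels), "origin" and "rotation" of the camera in the world. Camera axes: x right, y up, looking along -z (the intrinsics and any distortion apply to the point x, -y, -z); pixel columns grow to the right and rows downward; lengths in m; the calibration is good to about 2 mm. A picture is of the moment at which its call begins.
- env.hand_in(): hands the job in; it is judged then, once.
The state is a dict: "time_s": time; "joints": joint angles; "qd": joint speeds; "tau": joint torques, N m; "ee_pos": TCP position; "tcp_rot": TCP orientation; "force": force on the tool from outside, world axes, zero at the start; "torque": the same for the moment, N m; "gripper_width": finger opening in m; "grasp_force": force on a finger pad.
Only numpy, scipy, OpenCV 4.12 (cv2) and the standard library are available. Lean on these libraries where they do the work, as an engineer would, in place of code of your own. Each camera call takes 0.05 s, during which the arm holds its last target. There are 200 camera calls.

## Working session

There is one attempt and no reset: what is moved stays moved. The work goes in short steps, Python scripts to look and compute and a tool call to move; the robot and the scene stay as the last step left them, time stands still between calls to the robot, and variables do not carry over. Pictures are saved under pics/ and viewed, at most 10 in all, crops included, and the job is handed in when it is done.

Besides the shell and the picture viewer there is one more tool, called in YAML: its name, and indented under it one key for each argument. arm_command: Moves the arm, as the interface text tells. Its arguments: {"type":"object","properties":{"motion":{"type":"array"}},"required":["motion"]}

```bash
mkdir -p pics; cat > h.py <<'E'
from bench import get_obs, imaging, env
import numpy as np, cv2
def pts(c):
    z=c["z_map"].astype(float);v,u=np.mgrid[:z.shape[0],:z.shape[1]]
    p=np.stack([(u-c["cx"])/c["fx"]*z,-(v-c["cy"])/c["fy"]*z,-z],-1)
    return p@np.array(c["rotation"]).T+np.array(c["origin"])
def snap(name,f):
    c=imaging.read_camera(name);cv2.imwrite(f"pics/{f}.png",c["image"][...,::-1]);np.savez(f"pics/{f}.npz",**{k:c[k] for k in c});return c
E
python3 - <<'E'
from h import *
for n in("top","side"):
    c=snap(n,n+"0");print(c.keys(),c["origin"],c["rotation"],c["fx"],c["cx"],c["cy"])
print(env.grasp_offset,get_obs())
E
```

```text
dict_keys(['image', 'z_map', 'fx', 'fy', 'cx', 'cy', 'origin', 'rotation']) [0.24864883 0.02881113 1.81590688] [ 1.03546160e+01  6.56447541e-02 -8.87115844e+01] 489.4496112598357 255.6932983681097 195.6018775913491
dict_keys(['image', 'z_map', 'fx', 'fy', 'cx', 'cy', 'origin', 'rotation']) [0.4253412  1.30157657 0.83071578] [  59.39271113   -0.22731162 -173.16919715] 472.86353683267816 246.870697542344 199.63173524082458
0.0187 {'time_s': 0.1, 'joints': array([-8.15025217e+01,  2.83104796e+01,  7.71242671e+01,  1.19384675e-03,
        7.46290446e+01, -5.47088585e+00]), 'qd': array([-0.0336388 , -0.14558706, -0.0606422 ,  0.02794221,  0.07839104,
       -0.04046515]), 'tau': array([ 7.90108152e-04, -8.83588743e+01, -3.84563363e+01, -2.16538951e-04,
        5.23010938e-03,  2.27418911e-05]), 'ee_pos': array([ 0.15083572, -0.60618302,  0.23076499]), 'tcp_rot': array([-1.79936609e+02, -7.22740223e-03,  1.39680430e+01]), 'force': array([ 0.02985228,  0.1942406 , -0.0479393 ]), 'torque': array([ 0.02321483,  0.01600788, -0.00672573]), 'grasp_force': 0.0, 'gripper_width': 0.08576294928521654}
```

View pics/top0.png

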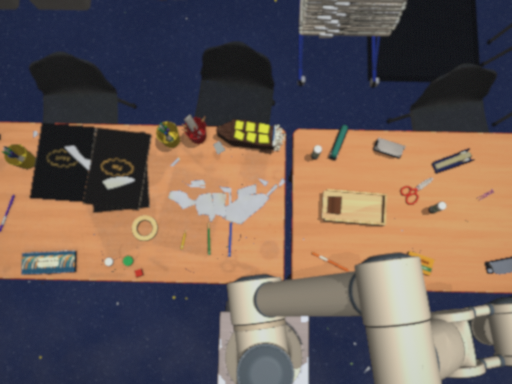

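View pics/side0.png

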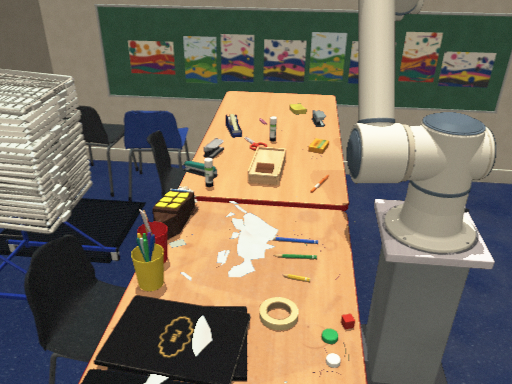

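The top view shows the box at about (353,208), its dark ledge at (334,205), the stub at (183,240), and the green and blue pencils at (209,238) and (230,239). The side view agrees. The camera rotation is given as rpy angles in degrees.

```bash
sed -i 's/p@np.array(c\["rotation"\]).T/p@Rotation.from_euler("xyz",c["rotation"],degrees=True).as_matrix().T/; s/^import numpy.*/&\nfrom scipy.spatial.transform import Rotation/' h.py
cat > m.py <<'E'
from h import *
def load(f): return dict(np.load(f"pics/{f}.npz"))
def comp(mask,P,minn=5):
    n,l,s,_=cv2.connectedComponentsWithStats(mask.astype(np.uint8),connectivity=8)
    for i in range(1,n):
        if s[i,4]<minn: continue
        q=P[l==i]; r=cv2.minAreaRect((q[:,:2]*1000).astype(np.float32))
        print(s[i],"med",np.median(q,0).round(3),"rect",np.round(r[0],1),np.round(r[1],1),round(r[2],1))
E
python3 - <<'E'
from m import *
for f,boxes in(("top0",dict(box=(312,184,395,232),stub=(176,225,192,255),pen=(200,215,240,262))),("side0",dict(box=(240,140,295,195),stub=(275,268,318,288),pen=(265,232,325,264)))):
    c=load(f);P=pts(c);I=c["image"];H=cv2.cvtColor(I,cv2.COLOR_RGB2HSV)
    print(f,"table z",P[250,270] if f=="top0" else P[300,240], P[240,330] )
    for k,(a,b,d,e) in boxes.items():
        p=P[b:e,a:d];h=H[b:e,a:d].astype(int);print(k)
        if k=="box":
            comp((p[...,2]>.03)&(p[...,2]<.08),p,30); comp((h[...,2]<120)&(p[...,2]>.035),p,15)
        elif k=="stub": comp((h[...,0]>19)&(h[...,0]<35)&(h[...,1]>110),p)
        else: comp((h[...,0]>35)&(h[...,0]<85)&(h[...,1]>60),p);comp((h[...,0]>95)&(h[...,0]<135)&(h[...,1]>80),p)
c=load("top0")
cv2.imwrite("pics/boxc.png",cv2.resize(c["image"][180:262,170:395,::-1],None,fx=3.5,fy=3.5,interpolation=cv2.INTER_CUBIC))
E
```

```text
top0 table z [ 0.37727144 -0.01916272 -0.00185619] [ 0.41922536 -0.24120882 -0.00156023]
box
[  10    5   65   37 1972] med [ 0.539 -0.32   0.044] rect [ 539.9 -322.8] [233.4 118.7] 86.1
[ 16  13  13  17 189] med [ 0.543 -0.248  0.053] rect [ 398.2 -131.1] [ 62.3 433.5] 51.3
stub
[ 5  9  4 15 27] med [0.399 0.304 0.007] rect [402.2 303.7] [ 7.  52.6] 77.2
pen
[ 8 14  2 25 48] med [0.405 0.209 0.009] rect [404.7 208.8] [89.6  5.6] 2.5
[30 10  1 16 16] med [0.438 0.13  0.01 ] rect [437.8 130.4] [55.6  0.7] 2.1
[29 28  1  9  9] med [0.384 0.132 0.008] rect [384.3 132.1] [29.1  0.8] 1.9
side0 table z [0.54667936 0.40742295 0.00126903] [ 0.31152523  0.11181442 -0.00084404]
box
[  7   6  39  33 932] med [ 0.539 -0.308  0.044] rect [ 539.8 -323.3] [251.7 117. ] 86.7
[17 28 17  4 23] med [ 0.533 -0.239  0.05 ] rect [ 540.9 -243.4] [23.7 56.5] 85.3
stub
[13  6 22  8 81] med [0.403 0.308 0.008] rect [401.4 301.4] [25.5 58. ] 83.8
pen
[ 17  22  35   5 122] med [0.406 0.213 0.007] rect [403.  212.2] [96.7 11.4] 3.3
[ 11   5  38   6 111] med [0.419 0.136 0.007] rect [394.5 711.3] [ 110.6 1177. ] 2.4
[51  9  2  3  6] med [0.353 0.137 0.008] rect [352.7 136.8] [7.6 3.4] 82.6
```

View pics/boxc.png

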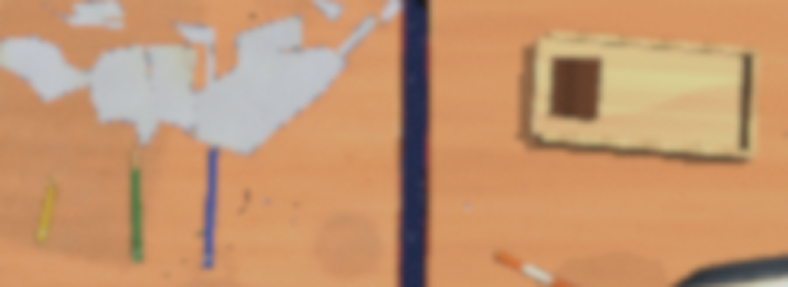

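The crop shows the lid shut and the ledge on the box's left half, with its push face at about full-image (341,205). Measured values:
- Box centre is (0.540, -0.323) with yaw about -4°.
- Push face is at y≈-0.275.
- Stub is at about (0.402, 0.303).

I'll shut the fingers and move behind the face.

arm_command:
  motion:
    - {"slide":[4,3,0],"spin":-2,"hand":1}
    - {"slide":[4,3,0],"spin":-4,"hand":1}
    - {"slide":[4,3,0],"spin":-4,"hand":1}
    - {"slide":[4,3,0],"spin":-4,"hand":1}
    - {"slide":[4,3,0],"spin":-4,"hand":1}

```text
time_s: 0.72
ee_pos: [0.3519, -0.4553, 0.2311]
tcp_rot: [-180.0, 0.0, -4.2]
force: [-0.5, -0.3, 0.7]
gripper_width: 0.0
grasp_force: 0.0
```

arm_command:
  motion:
    - {"slide":[4,3,-2],"spin":0,"hand":1}
    - {"slide":[4,3,-2],"spin":0,"hand":1}
    - {"slide":[4,3,-2],"spin":0,"hand":1}
    - {"slide":[4,3,-2],"spin":0,"hand":1}
    - {"slide":[2,1.5,-1],"spin":0,"hand":1}

```text
time_s: 1.35
ee_pos: [0.5321, -0.3194, 0.1398]
tcp_rot: [-179.9, 0.1, -3.9]
force: [-0.0, -0.5, -0.5]
gripper_width: -0.0001
grasp_force: 0.0
```

```bash
python3 - <<'E'
from m import *
c=load("top0");P=pts(c)
for r in(200,205,210): print(r,[(u,P[r,u].round(3).tolist()) for u in range(338,346)])
o=get_obs();print(o["ee_pos"],o["tcp_rot"],o["gripper_width"],o["time_s"])
E
```

```text
200 [(338, [0.561, -0.263, 0.053]), (339, [0.56, -0.265, 0.06]), (340, [0.56, -0.269, 0.059]), (341, [0.56, -0.272, 0.062]), (342, [0.562, -0.278, 0.051]), (343, [0.562, -0.282, 0.05]), (344, [0.564, -0.287, 0.041]), (345, [0.563, -0.29, 0.043])]
205 [(338, [0.542, -0.262, 0.057]), (339, [0.542, -0.266, 0.057]), (340, [0.542, -0.269, 0.058]), (341, [0.545, -0.276, 0.039]), (342, [0.546, -0.28, 0.037]), (343, [0.542, -0.281, 0.055]), (344, [0.544, -0.286, 0.046]), (345, [0.544, -0.289, 0.047])]
210 [(338, [0.524, -0.263, 0.054]), (339, [0.523, -0.265, 0.06]), (340, [0.523, -0.269, 0.058]), (341, [0.527, -0.276, 0.038]), (342, [0.526, -0.279, 0.044]), (343, [0.526, -0.283, 0.043]), (344, [0.527, -0.288, 0.035]), (345, [0.525, -0.289, 0.05])]
[ 0.53213509 -0.3193578   0.13982506] [-1.79935910e+02  7.37983379e-02 -3.92952590e+00] -6.976618837511632e-05 1.35
```

Face is at y≈-0.273 and the fingers are 3 cm behind it. I'll descend to 6-7 mm above the lid.

arm_command:
  motion:
    - {"slide":[1,0,-3],"spin":0,"hand":1}
    - {"slide":[0,0,-3],"spin":0,"hand":1}
    - {"slide":[0,0,-1.5],"spin":0,"hand":1}
    - {"slide":[0,0,-1],"spin":0,"hand":1}
    - {"slide":[0,0,-0.5],"spin":0,"hand":1}

```text
time_s: 1.98
ee_pos: [0.5409, -0.3218, 0.0514]
tcp_rot: [180.0, -0.0, -4.0]
force: [0.2, 0.2, 0.3]
gripper_width: -0.0002
grasp_force: 0.0
```

arm_command:
  motion:
    - {"slide":[0,1,0],"spin":0,"hand":1}
    - {"slide":[0.1,1,0],"spin":0,"hand":1}
    - {"slide":[0.1,1,0],"spin":0,"hand":1}
    - {"slide":[0.1,1,0],"spin":0,"hand":1}
    - {"slide":[0.1,1,0],"spin":0,"hand":1}

```text
time_s: 2.6
ee_pos: [0.5449, -0.2709, 0.0515]
tcp_rot: [180.0, 0.0, -4.0]
force: [-3.6, -3.1, 2.9]
gripper_width: -0.0
grasp_force: 1.8
```

Contact at about 3 N. I'll keep pushing.

arm_command:
  motion:
    - {"slide":[0.1,1.5,0],"spin":0,"hand":1}
    - {"slide":[0.1,1.5,0],"spin":0,"hand":1}
    - {"slide":[0.1,1.5,0],"spin":0,"hand":1}
    - {"slide":[0.1,1.5,0],"spin":0,"hand":1}
    - {"slide":[0.1,1.5,0],"spin":0,"hand":1}

```text
time_s: 3.22
ee_pos: [0.5497, -0.1954, 0.0513]
tcp_rot: [-180.0, 0.0, -4.0]
force: [-3.2, -2.2, 6.0]
gripper_width: 0.0002
grasp_force: 2.9
```

arm_command:
  motion:
    - {"slide":[0.1,1.5,0],"spin":0,"hand":1}
    - {"slide":[0.1,1.5,0],"spin":0,"hand":1}
    - {"slide":[0.1,1.5,0],"spin":0,"hand":1}
    - {"slide":[0.1,1.2,0],"spin":0,"hand":1}
    - {"slide":[0.1,1,0],"spin":0,"hand":1}

```text
time_s: 3.85
ee_pos: [0.5546, -0.1284, 0.0513]
tcp_rot: [-180.0, 0.0, -4.0]
force: [-2.2, -0.9, 3.5]
gripper_width: -0.0
grasp_force: 2.1
```

arm_command:
  motion:
    - {"slide":[0.1,1,0],"spin":0,"hand":1}
    - {"slide":[0.1,1,0],"spin":0,"hand":1}
    - {"slide":[0,0.5,0],"spin":0,"hand":1}
    - {"slide":[0,0.5,0],"spin":0,"hand":1}
    - {"slide":[0,0.3,0],"spin":0,"hand":1}

```text
time_s: 4.47
ee_pos: [0.5573, -0.0964, 0.0513]
tcp_rot: [180.0, -0.1, -4.0]
force: [1.5, -2.4, 1.2]
gripper_width: -0.0003
grasp_force: 1.0
```

```bash
python3 - <<'E'
from h import *
c=snap("top","top1");s=snap("side","side1")
a=cv2.resize(c["image"][170:250,260:400],(800,457),interpolation=3)
cv2.imwrite("pics/t1.png",a[...,::-1])
E
```

```text
(no output)
```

View pics/t1.png

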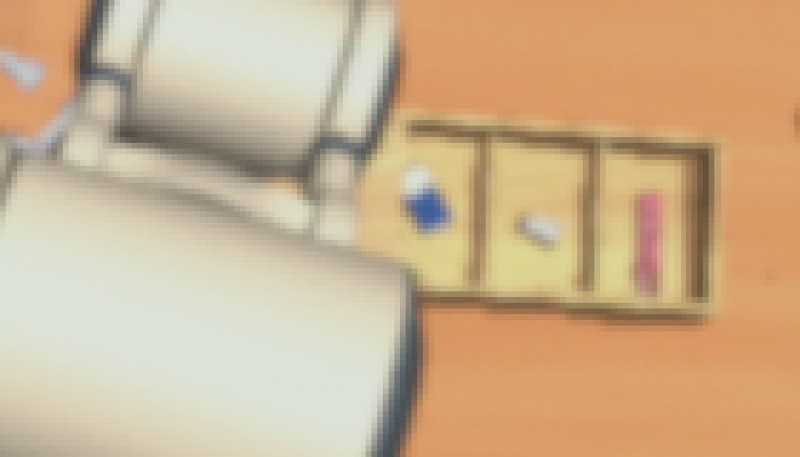

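The eraser is at crop (428,200), the sharpener at (540,230) in the middle compartment, i.e. full-image (354.5,210), and the peg is on the right. I'll push on to the stop.

arm_command:
  motion:
    - {"slide":[0,0.4,0],"spin":0,"hand":1}
    - {"slide":[0,0.4,0],"spin":0,"hand":1}
    - {"slide":[0,0.3,0],"spin":0,"hand":1}
    - {"slide":[0,0.2,0],"spin":0,"hand":1}
    - {"slide":[0,0.2,0],"spin":0,"hand":1}

```text
time_s: 5.2
ee_pos: [0.5575, -0.0826, 0.0519]
tcp_rot: [179.9, -0.1, -4.0]
force: [-1.6, -25.8, 8.6]
gripper_width: 0.0002
grasp_force: 38.8
```

```bash
python3 - <<'E'
from m import *
for f,(a,b,d,e) in(("top1",(345,200,364,220)),("side1",(240,140,295,195))):
    c=load(f);P=pts(c)[b:e,a:d];h=cv2.cvtColor(c["image"],cv2.COLOR_RGB2HSV)[b:e,a:d].astype(int);print(f)
    comp((h[...,1]<70)&(P[...,2]<.035)&(h[...,2]>90),P,4)
E
```

```text
top1
[ 6  8  8  5 29] med [ 0.532 -0.331  0.019] rect [ 531.4 -331.7] [17.4 26.2] 6.7
side1
[27 25  6  2 10] med [ 0.53  -0.326  0.02 ] rect [ 524.9 -339.5] [39.  12.6] 64.1
```

At the stop (26 N). The sharpener is at (0.531, -0.331, top at 0.02), which fits the middle compartment. I'll back off, rise and go over it.

arm_command:
  motion:
    - {"slide":[0,-0.8,0],"spin":0,"hand":1}
    - {"slide":[0,-0.7,2],"spin":0,"hand":1}
    - {"slide":[0,-3.3,3],"spin":0,"hand":1}
    - {"slide":[-0.6,-5,0],"spin":0,"hand":1}
    - {"slide":[-0.6,-5,0],"spin":0,"hand":1}

```text
time_s: 5.82
ee_pos: [0.5445, -0.2303, 0.1016]
tcp_rot: [-180.0, -0.0, -4.0]
force: [0.2, 1.2, -0.3]
gripper_width: 0.0003
grasp_force: 0.0
```

arm_command:
  motion:
    - {"slide":[-0.6,-5,0],"spin":0,"hand":1}
    - {"slide":[-0.6,-4,0],"spin":0,"hand":1}
    - {"slide":[-0.3,-1,0],"spin":0,"hand":1}
    - {"slide":[0,0,0],"spin":0,"hand":1}
    - {"slide":[0,0,0],"spin":0,"hand":1}

```text
time_s: 6.45
ee_pos: [0.5299, -0.3281, 0.1012]
tcp_rot: [-180.0, 0.0, -4.0]
force: [0.4, 0.5, 0.1]
gripper_width: 0.0003
grasp_force: 0.0
```

```bash
python3 - <<'E'
from m import *
c=snap("side","side2");t=snap("top","top2")
P=pts(t);h=cv2.cvtColor(t["image"],cv2.COLOR_RGB2HSV)
a,b,d,e=275,160,340,240
comp((h[b:e,a:d,2]<120)&(P[b:e,a:d,2]>.03)&(P[b:e,a:d,2]<.075),P[b:e,a:d],15)
A=cv2.resize(t["image"][150:250,150:400],(790,316),interpolation=3);B=cv2.resize(c["image"][100:230,200:345],(325,280),interpolation=3)
o=np.zeros((596,790,3),np.uint8);o[:316]=A;o[316:,:325]=B;cv2.imwrite("pics/v2.png",o[...,::-1])
E
```

```text
(no output)
```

View pics/v2.png

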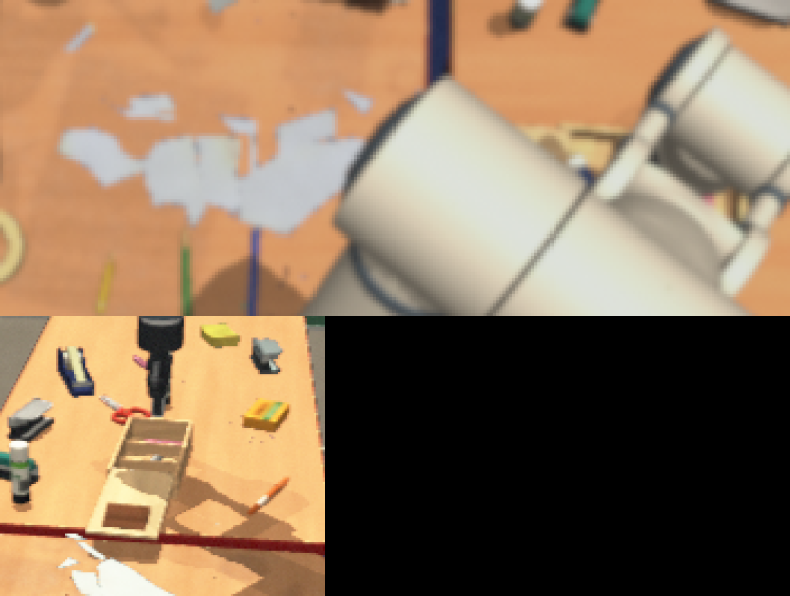

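The side view shows the lid fully out, with its ledge at the far end (crop (128,515)), and the gripper hovering over the box. I'll lower to 3 cm above the sharpener and hold for over 3 s.

arm_command:
  motion:
    - {"slide":[0.1,-0.3,-2],"spin":0,"hand":1}
    - {"slide":[0,0,-2],"spin":0,"hand":1}
    - {"slide":[0,0,-1],"spin":0,"hand":1}
    - {"slide":[0,0,-0.5],"spin":0,"hand":1}
    - {"slide":[0,0,0],"spin":0,"hand":1}

```text
time_s: 7.18
ee_pos: [0.5309, -0.3325, 0.0462]
tcp_rot: [-180.0, 0.0, -4.0]
force: [0.5, 0.6, 0.5]
gripper_width: 0.0
grasp_force: 0.0
```

arm_command:
  motion:
    - {"slide":[0,0,0],"spin":0,"hand":1}
    - {"slide":[0,0,0],"spin":0,"hand":1}
    - {"slide":[0,0,0],"spin":0,"hand":1}
    - {"slide":[0,0,0],"spin":0,"hand":1}
    - {"slide":[0,0,0],"spin":0,"hand":1}

```text
time_s: 7.8
ee_pos: [0.5309, -0.3325, 0.0463]
tcp_rot: [180.0, -0.0, -4.0]
force: [-0.2, -0.6, 0.2]
gripper_width: -0.0003
grasp_force: 0.0
```

arm_command:
  motion:
    - {"slide":[0,0,0],"spin":0,"hand":1}
    - {"slide":[0,0,0],"spin":0,"hand":1}
    - {"slide":[0,0,0],"spin":0,"hand":1}
    - {"slide":[0,0,0],"spin":0,"hand":1}
    - {"slide":[0,0,0],"spin":0,"hand":1}

```text
time_s: 8.43
ee_pos: [0.5309, -0.3325, 0.0463]
tcp_rot: [180.0, -0.0, -4.0]
force: [-0.4, -0.6, 0.3]
gripper_width: -0.0003
grasp_force: 0.0
```

arm_command:
  motion:
    - {"slide":[0,0,0],"spin":0,"hand":1}
    - {"slide":[0,0,0],"spin":0,"hand":1}
    - {"slide":[0,0,0],"spin":0,"hand":1}
    - {"slide":[0,0,0],"spin":0,"hand":1}
    - {"slide":[0,0,0],"spin":0,"hand":1}

```text
time_s: 9.05
ee_pos: [0.5309, -0.3325, 0.0463]
tcp_rot: [-180.0, -0.0, -4.0]
force: [0.2, -0.1, 0.6]
gripper_width: 0.0001
grasp_force: 0.0
```

arm_command:
  motion:
    - {"slide":[0,0,0],"spin":0,"hand":1}
    - {"slide":[0,0,0],"spin":0,"hand":1}
    - {"slide":[0,0,0],"spin":0,"hand":1}
    - {"slide":[0,0,0],"spin":0,"hand":1}
    - {"slide":[0,0,0],"spin":0,"hand":1}

```text
time_s: 9.68
ee_pos: [0.5309, -0.3325, 0.0463]
tcp_rot: [-180.0, -0.0, -4.0]
force: [-1.0, 1.0, -0.5]
gripper_width: -0.0
grasp_force: 0.0
```

arm_command:
  motion:
    - {"slide":[0,0,0],"spin":0,"hand":1}
    - {"slide":[0,0,0],"spin":0,"hand":1}
    - {"slide":[0,0,0],"spin":0,"hand":1}
    - {"slide":[0,0,0],"spin":0,"hand":1}
    - {"slide":[0,0,0],"spin":0,"hand":1}

```text
time_s: 10.3
ee_pos: [0.5308, -0.3325, 0.0463]
tcp_rot: [-180.0, 0.0, -4.0]
force: [0.0, 0.5, 0.3]
gripper_width: -0.0004
grasp_force: 0.0
```

```bash
python3 - <<'E'
from h import *
c=snap("side","side3")
cv2.imwrite("pics/v3.png",cv2.resize(c["image"][110:220,225:325,::-1],(545,600),interpolation=3))
E
```

```text
(no output)
```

View pics/v3.png

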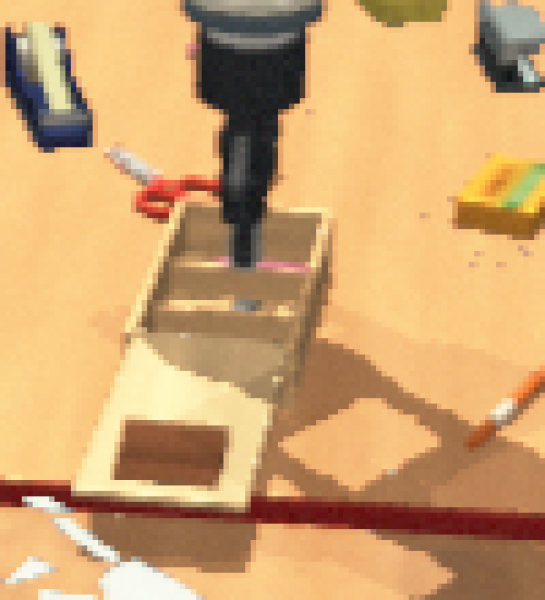

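The fingertips stand straight above the sharpener (crop (245,305)) with a clear gap. Held for over 3 s. Next is the stub: the unpainted tip lies at its far end, so the middle is at about (0.410, 0.301).

arm_command:
  motion:
    - {"slide":[0,0,3],"spin":0,"hand":1}
    - {"slide":[0,0,5],"spin":0,"hand":1}
    - {"slide":[-1,4,3],"spin":0,"hand":1}
    - {"slide":[-1,5,0],"spin":0,"hand":1}
    - {"slide":[-1,5,0],"spin":0,"hand":1}

```text
time_s: 10.98
ee_pos: [0.5006, -0.1913, 0.1568]
tcp_rot: [180.0, -0.1, -4.1]
force: [1.3, 0.8, 0.6]
gripper_width: -0.0001
grasp_force: 0.0
```

arm_command:
  motion:
    - {"slide":[-1,5,0],"spin":0,"hand":1}
    - {"slide":[-1,5,0],"spin":0,"hand":1}
    - {"slide":[-1,5,0],"spin":0,"hand":1}
    - {"slide":[-1,5,0],"spin":0,"hand":1}
    - {"slide":[-1,5,0],"spin":0,"hand":1}

```text
time_s: 11.6
ee_pos: [0.4505, 0.059, 0.1565]
tcp_rot: [-180.0, -0.0, -4.0]
force: [1.3, -0.0, -0.3]
gripper_width: 0.0001
grasp_force: 0.0
```

arm_command:
  motion:
    - {"slide":[-1,5,0],"spin":0,"hand":1}
    - {"slide":[-1,5,0],"spin":0,"hand":1}
    - {"slide":[-1,5,0],"spin":0,"hand":1}
    - {"slide":[-1,5,0],"spin":0,"hand":1}
    - {"slide":[0,2,0],"spin":0,"hand":1}

```text
time_s: 12.22
ee_pos: [0.4101, 0.2797, 0.1563]
tcp_rot: [-180.0, -0.0, -3.9]
force: [1.0, 0.3, -0.1]
gripper_width: 0.0001
grasp_force: 0.0
```

```bash
python3 - <<'E'
from m import *
c=snap("side","side4")
a,b,d,e=265,262,325,295
P=pts(c)[b:e,a:d];I=c["image"];h=cv2.cvtColor(I,cv2.COLOR_RGB2HSV)[b:e,a:d].astype(int)
comp((h[...,0]>19)&(h[...,0]<35)&(h[...,1]>110),P)
comp((P[...,2]>.005)&(P[...,2]<.02),P)
o=get_obs();print(o["ee_pos"],o["time_s"])
cv2.imwrite("pics/v4.png",cv2.resize(I[200:310,225:345,::-1],(654,600),interpolation=3))
E
```

```text
[23 12 18  7 65] med [0.409 0.307 0.007] rect [408.1 307.1] [13.8 46. ] 79.6
[41 16  4  4 12] med [0.377 0.314 0.008] rect [377.8 311.6] [8.4 7.3] 4.2
[18 12 27  7 74] med [0.406 0.307 0.008] rect [408.7 306.8] [14.  71.3] 80.7
[0.41081634 0.28067666 0.15642217] 12.275
```

View pics/v4.png

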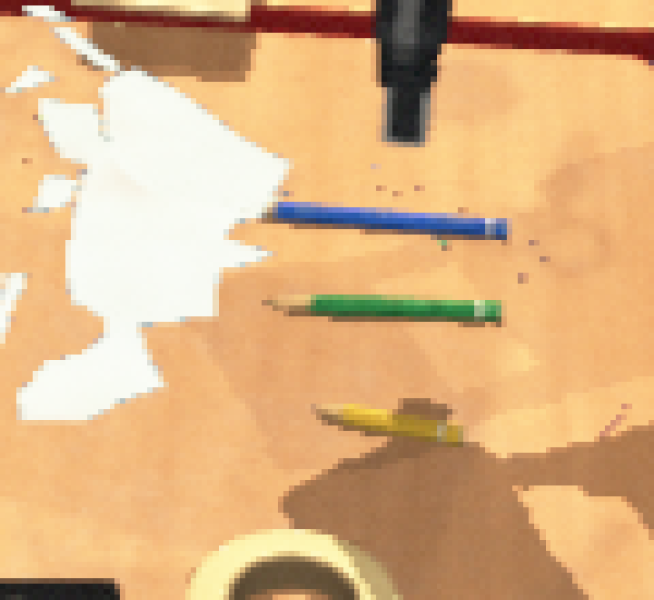

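The stub (crop (315,408) to (462,436)) is undisturbed, 71 mm long by height and centred at about (0.409, 0.305). I'll lower over it.

arm_command:
  motion:
    - {"slide":[-0.1,2.4,-2],"spin":0,"hand":1}
    - {"slide":[0,0,-4],"spin":0,"hand":1}
    - {"slide":[0,0,-3],"spin":0,"hand":1}
    - {"slide":[0,0,-2],"spin":0,"hand":1}
    - {"slide":[0,0,-1],"spin":0,"hand":1}

```text
time_s: 12.9
ee_pos: [0.4099, 0.3006, 0.0354]
tcp_rot: [180.0, 0.1, -4.1]
force: [-0.3, 0.1, 0.2]
gripper_width: -0.0001
grasp_force: 0.0
```

arm_command:
  motion:
    - {"slide":[0,0,0],"spin":0,"hand":1}
    - {"slide":[0,0,0],"spin":0,"hand":1}
    - {"slide":[0,0,0],"spin":0,"hand":1}
    - {"slide":[0,0,0],"spin":0,"hand":1}
    - {"slide":[0,0,0],"spin":0,"hand":1}

```text
time_s: 13.52
ee_pos: [0.4099, 0.3015, 0.0365]
tcp_rot: [-180.0, -0.0, -4.0]
force: [-0.7, -0.1, 0.1]
gripper_width: 0.0
grasp_force: 0.0
```

arm_command:
  motion:
    - {"slide":[0,0,0],"spin":0,"hand":1}
    - {"slide":[0,0,0],"spin":0,"hand":1}
    - {"slide":[0,0,0],"spin":0,"hand":1}
    - {"slide":[0,0,0],"spin":0,"hand":1}
    - {"slide":[0,0,0],"spin":0,"hand":1}

```text
time_s: 14.15
ee_pos: [0.4099, 0.3015, 0.0363]
tcp_rot: [-180.0, 0.0, -4.0]
force: [0.4, 0.1, 0.1]
gripper_width: 0.0005
grasp_force: 0.0
```

arm_command:
  motion:
    - {"slide":[0,0,0],"spin":0,"hand":1}
    - {"slide":[0,0,0],"spin":0,"hand":1}
    - {"slide":[0,0,0],"spin":0,"hand":1}
    - {"slide":[0,0,0],"spin":0,"hand":1}
    - {"slide":[0,0,0],"spin":0,"hand":1}

```text
time_s: 14.78
ee_pos: [0.4099, 0.3015, 0.0363]
tcp_rot: [-180.0, 0.0, -4.0]
force: [-0.3, -0.3, 1.2]
gripper_width: 0.0001
grasp_force: 0.0
```

arm_command:
  motion:
    - {"slide":[0,0,0],"spin":0,"hand":1}
    - {"slide":[0,0,0],"spin":0,"hand":1}
    - {"slide":[0,0,0],"spin":0,"hand":1}
    - {"slide":[0,0,0],"spin":0,"hand":1}
    - {"slide":[0,0,0],"spin":0,"hand":1}

```text
time_s: 15.4
ee_pos: [0.4099, 0.3015, 0.0363]
tcp_rot: [-180.0, -0.0, -4.0]
force: [-0.2, 1.2, 0.9]
gripper_width: -0.0002
grasp_force: 0.0
```

arm_command:
  motion:
    - {"slide":[0,0,0],"spin":0,"hand":1}
    - {"slide":[0,0,0],"spin":0,"hand":1}
    - {"slide":[0,0,0],"spin":0,"hand":1}
    - {"slide":[0,0,0],"spin":0,"hand":1}
    - {"slide":[0,0,0],"spin":0,"hand":1}

```text
time_s: 16.02
ee_pos: [0.4099, 0.3015, 0.0363]
tcp_rot: [-180.0, -0.0, -4.0]
force: [0.2, 0.0, 0.0]
gripper_width: -0.0003
grasp_force: 0.0
```

```bash
python3 - <<'E'
from h import *
c=snap("side","side5")
cv2.imwrite("pics/v5.png",cv2.resize(c["image"][130:310,225:345,::-1],(400,600),interpolation=3))
E
```

```text
(no output)
```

View pics/v5.png

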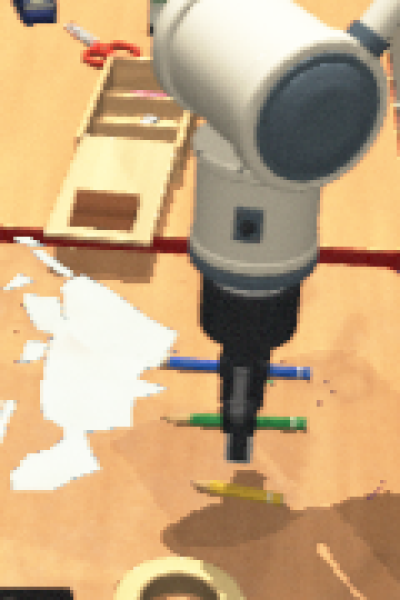

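The fingertips (crop (238,460)) point at the middle of the stub (238,490) with a clear gap. The lid is open and everything is in place, so I'm handing in.

```bash
python3 -c "
from bench import env
print(env.hand_in())"
```

```text
the job is handed in; nothing more can be done
None
```

I pushed the lid open to its stop, pointed at the sharpener and then the stub for over 3 s each, and handed the job in still pointing at the stub; no verdict came back.

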